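Change the bench feed over, resting in centre off

TASK

Change the lamp feed over on the lever switch box: lift the lever, bring it out of the one-rib end and let it drop into its centre-off notch, leave it locked down there for at least two seconds, then lift it again and take it to the two-rib end, right over to the end stop, locked down and let go. Feel for the centre notch, it is not exactly in the middle, and leave the jar, the tape roll and the eraser where they are.

Things in the scene. Friction and masses are not known exactly. Their poses are not given: they have to be found in the camera images.
- switch: Lever changeover switch fixed to the table: grey box 130 (x) x 150 (y) x 55 mm high. Origin: centre of its underside, on the vertical axis on which the lever turns; z up; -x is its front, within 0.6 rad of facing the robot. One raised rib near the +y edge of the lid marks the first feed, two ribs near the -y edge the second. Cable glands stick out of the back (+x).
- pivot (a point): Top of the low black cap on the turning axis, 91 mm up with the lever down; it rises with the lever (the screw on it ends 3 mm higher). The 96 mm wide boss below hides the detent: two raised tracks with the centre-off notch between them. They reach 0.65 rad either side of the notch's middle; the lever's pin needs 0.1 rad more to clear them, so beyond 1.0 rad either way the lever always drops.
- knob (a point): Centre, half-way up, of the black round upright knob at the lever's end: 26 mm in diameter, 46 mm tall, 80 mm from the turning axis, at z = 114 mm with the lever down. Under the knob is the flat steel arm, its top at 91 mm when down. The knob does not spin on the arm but can turn between the fingers. Axes are the lever's: the arm runs along its -x from the axis to the knob.
- lever (a joint): Lever angle, rad, growing counter-clockwise from above: 0 = arm straight to the front, positive to the two-rib side (-y of the switch). End stops at +-1.2; starts locked near -1.1. Locked down, it cannot be forced round. The centre-off notch lies anywhere from -0.25 to 0.25, new each time, unseen; it has about 0.06 rad of play either way. Turning takes 1 N at the knob lifted, 2 N on a track.
- lever_lift (a joint): How far the lever is lifted, m: 0 = down and locked (in the notch or at an end), 0.0105 = pin riding on a track, 0.016 = highest. Spring and weight pull it down with 6 N (down) to 8 N (lifted). Let go over a track it stays on top and can be slid along by the knob until it drops into the notch and stops hard; over the notch or beyond the tracks it drops fully down.
- powder_jar: Bystander: glass jar with lid, 63 mm in diameter, 111 mm tall, to the left of the switch; origin at the centre of its underside. Not to be moved.
- cream_tape: Bystander: roll of tape lying flat, 109 mm across, 20 mm high, right of and behind the switch; origin at the centre of its underside. Not to be moved.
- eraser: Bystander: eraser in a sleeve, 22 x 52 x 12 mm, lying in front of the switch; origin at the centre of its underside. Not to be moved.
There are look-alikes about, which are no part of the job. What is meant by the switch is not yellow, and is the smaller of those in its own colour.

How it is judged (in metres and radians):
On the way, in this order (a step that is already met when the one before it is completed fails the run):
1. the lever is locked down in its centre-off notch and stays there for two seconds (value of joint lever between -0.36 and 0.36 rad and value of joint lever_lift below 0.003 m), for 1.9 s.
2. the lever is locked down at the two-rib end (value of joint lever above 1.05 rad and value of joint lever_lift below 0.003 m), for 0.2 s.
At the end, for the whole second after the job is handed in: The lever is at the two-rib end, within 0.15 rad of its end stop (angle above 1.05), fully down (lift under 3 mm), at rest and let go, after having been locked down in centre off for two seconds (all of step 2 and velocity of joint lever between -0.05 and 0.05 rad/s); the robot touches nothing.
It fails at once if the jar is moved by more than 25 mm (distance of powder_jar from where it was at the start of the episode above 0.025 m).
It fails at once if the tape roll is moved by more than 25 mm (distance of cream_tape from where it was at the start of the episode above 0.025 m).
It fails at once if the eraser is moved by more than 25 mm (distance of eraser from where it was at the start of the episode above 0.025 m).
It also fails if it takes over 53 s, if anything falls off the work surface, if the arm or the gripper's body presses on something with over 40 N, if the wrist force passes 120 N, or if a joint passes its speed limit or range.

ROBOT

A 6-joint arm with a two-finger parallel gripper is mounted at the origin on a cart in front of the work surface, level with it; the furniture and walls round the work are solid. World frame = base frame: x ahead of the robot, y to its left, z up, the work surface at z = 0. Lengths are in m, angles in degrees, forces in N, time in s.
With the tool pointing down it reaches from about 0.4 to 0.825 m from the base axis. Payload 7 kg.
Tool frame: the origin (TCP) lies on the centre line of the jaws, within the pads' length; the fingertips stand 19 mm ahead of it and the grasp point (between the pads) is the TCP; z points along the fingers, y is the line along which they close (so a half turn about z gives the same grasp; the last joint's range is limited). The gripper opens to 88 mm and grips with 3 to 60 N. Pads are 19 mm wide; open, the fingers measure 130 mm over their backs; the gripper's body (78 mm by 193 mm) begins 47 mm behind the grasp point.
Start: joints at [-51.389, 20.546, 0.682, 0, -70.136, -16.507], TCP at [0.254, -0.625, 0.246] pointing down, gripper open.
Joint ranges: [-176.03, 176.03], [-82.01, 121.73], [-58.28, 71.71], [-173.87, 95.51], [-174.79, -0.11], [-173.66, 173.66]. Speed limits (degrees/s): [136.94, 136.94, 172.46, 180, 180, 180].

INTERFACE

Orientations are given as [roll, pitch, yaw] about the fixed x, y, z axes, in that order (R = Rz(yaw) Ry(pitch) Rx(roll)).
In Python, from plant import * gives the robot as it stands. The module is installed in compiled form; this text tells all that it offers.
- The arm moves only by the tool play_rows, never from a script. Its argument "deltas" is a list of rows, each a list of 6 numbers: the shift along the world's x, y, z scaled (see below), then the turn, a rotation vector about the world's x, y, z scaled (see below). A call has 1 to 10 rows; each row shifts and turns the commanded pose from where the row before left it; what a row does not reach is not made up. The controller multiplies each number of a shift by 800 mm and each number of a turn by 180 degrees. A row lasts 1/10 s, in which the tool goes at most 50 mm and 8.59 degrees, less where a joint would pass 70% of its speed; a pose out of reach is approached as far as the arm can. A call with a number of a shift or a turn outside -1 to 1 is refused whole. A call with a gripper value outside its range is refused whole. "gripper" is the gripper command: -1 is shut, 1 is fully open, values between are in proportion, set as the call begins (left out, the last holds). The fingers move at their own pace and stop on an object; the grip force is fixed at half the most. Time passes only in rows, so rows that do not move let the fingers close. It gives the time, the measured TCP pose, the force, the opening and the grip force at its end, in the units of the state.
- get_obs(): the state, without advancing time (a new reading comes with each control period).
- snapshot(name): name is "scene" or "top"; returns (picture, depth): 420x560x3 uint8, blue, green, red; 420x560 float32, m along the optical axis (not along the pixel's ray), 0 where there is no reading.
- camera_model(name): a dict with "fx", "fy", "cx", "cy" (pixels), "world_to_cam" (4x4, takes a point from world to camera coordinates). Camera axes: x right, y down, z forward; pixel columns grow to the right and rows downward; lengths in m; the calibration is good to about 2 mm. A picture is of the moment at which its call begins. camera_model takes no time and is no camera call.
- close_job(): hands the job in; it is judged then, once.
The state is a dict: "clock": time; "joint_pos": joint angles; "qvel": joint speeds; "tau": joint torques, N m; "tool_pos": TCP position; "orientation": TCP orientation; "force": force on the tool from outside, world axes, zero at the start; "moment": the same for the moment, N m; "opening": finger opening in m; "gripper_force": force on a finger pad.
Only numpy, scipy, OpenCV 4.12 (cv2) and the standard library are available. Lean on these libraries where they do the work, as an engineer would, in place of code of your own. Each camera call takes 0.05 s, during which the arm holds its last target. There are 200 camera calls.

## Working session

There is one attempt and no reset: what is moved stays moved. The work goes in short steps, Python scripts to look and compute and a tool call to move; the robot and the scene stay as the last step left them, time stands still between calls to the robot, and variables do not carry over. Pictures are saved under pics/ and viewed, at most 10 in all, crops included, and the job is handed in when it is done.

Besides the shell and the picture viewer there is one more tool, called after "Call:" as name(argument=value, ...), one argument or row to a line, values as JSON. play_rows: Moves the arm, as the interface text tells. Its arguments: {"type":"object","properties":{"deltas":{"type":"array","items":{"type":"array","items":{"type":"number","minimum":-1,"maximum":1}}},"gripper":{"type":"number"}},"required":["deltas"]}

```bash
mkdir -p pics; python3 - <<'E'
from plant import *
import cv2,numpy as np
for n in("scene","top"):
    p,d=snapshot(n); cv2.imwrite(f"pics/{n}0.png",p); np.save(n+".npy",d); np.save(n+"p.npy",p)
    print(n,camera_model(n))
print(get_obs())
E
```

```text
scene {'fx': 398.3841201296283, 'fy': 398.3841201296283, 'cx': 281.390594031078, 'cy': 201.7178541990876, 'world_to_cam': array([[-0.78413954, -0.62058197, -0.00178973,  0.57343426],
       [-0.4235729 ,  0.537311  , -0.72930301,  0.24414497],
       [ 0.45355394, -0.57111725, -0.68418851,  0.76747079],
       [ 0.        ,  0.        ,  0.        ,  1.        ]])}
top {'fx': 522.566732040462, 'fy': 522.566732040462, 'cx': 277.88972570783017, 'cy': 212.84307979822498, 'world_to_cam': array([[ 0.00521126, -0.99997779, -0.00415497,  0.12991154],
       [-0.99751019, -0.00490609, -0.07035167,  0.62498663],
       [ 0.07032972,  0.00451124, -0.9975136 ,  1.10014647],
       [ 0.        ,  0.        ,  0.        ,  1.        ]])}
{'clock': 0.1, 'joint_pos': array([-5.13894300e+01,  2.05877675e+01,  6.38710229e-01, -1.72849446e-02,
       -7.01354699e+01, -1.65076166e+01]), 'qvel': array([ 0.00468608, -0.08685616,  0.12669982,  0.07443746,  0.01100812,
       -0.00081204]), 'tau': array([-3.74968498e-03, -5.84162593e+01,  2.93749684e+01,  7.01567933e+00,
        1.00939261e-02, -7.99362624e-05]), 'tool_pos': array([ 0.25381252, -0.625022  ,  0.24471047]), 'orientation': array([ 1.79914339e+02, -8.43992578e-03, -1.57902926e+02]), 'force': array([-0.89396887, -0.10314133,  0.13931473]), 'moment': array([ 0.0219674 ,  0.05811795, -0.02527633]), 'gripper_force': 0.0, 'opening': 0.08768352147664821}
```

View pics/scene0.png

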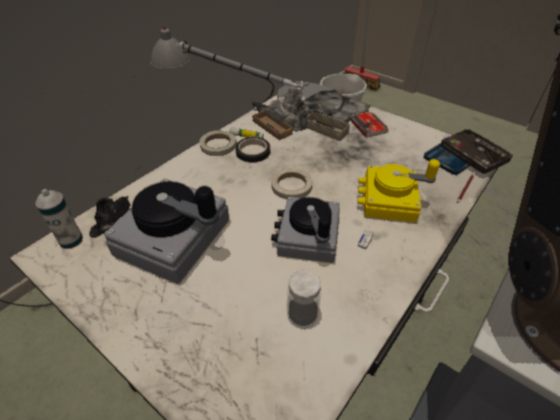

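View pics/top0.png

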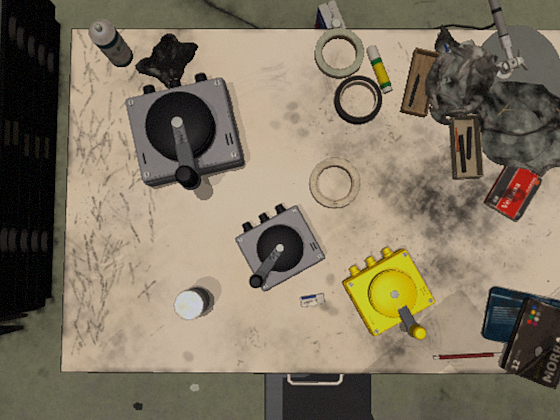

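The scene shows two grey switches and a yellow one. The smaller grey one is meant: top view centre near (280,248), knob near (258,280), two ribs right at (313,245), jar at (193,303), eraser at (312,300), tape at (335,183).

```bash
cat > h.py <<'E'
import numpy as np,cv2
from plant import *
def ray(n,u,v,z):
    c=camera_model(n);W=np.array(c["world_to_cam"]);R=W[:3,:3];t=W[:3,3]
    o=-R.T@t;d=R.T@np.array([(u-c["cx"])/c["fx"],(v-c["cy"])/c["fy"],1]);return o+d*(z-o[2])/d[2]
def proj(n,P):
    c=camera_model(n);q=np.array(c["world_to_cam"])@np.r_[P,1];return c["cx"]+c["fx"]*q[0]/q[2],c["cy"]+c["fy"]*q[1]/q[2]
def cloud(n,d):
    c=camera_model(n);W=np.array(c["world_to_cam"]);v,u=np.indices(d.shape)
    P=np.stack([(u-c["cx"])/c["fx"]*d,(v-c["cy"])/c["fy"]*d,d],-1);return (P-W[:3,3])@W[:3,:3]
E
python3 - <<'E'
from h import *
d=np.load("top.npy");p=np.load("topp.npy");C=cloud("top",d)
s=np.zeros(d.shape,bool);s[190:305,225:340]=1
for lo,hi,nm in((.045,.063,"lid"),(.083,.099,"pivot/arm"),(.125,.15,"knobtop")):
    m=s&(C[...,2]>lo)&(C[...,2]<hi)&(d>0)
    if nm=="lid":
        q=C[m][:,:2].astype(np.float32);r=cv2.minAreaRect(q);print(nm,m.sum(),r,np.median(C[m][:,2]))
    else:print(nm,m.sum(),C[m].mean(0),np.median(C[m],0),C[m].min(0),C[m].max(0))
g=cv2.cvtColor(p,cv2.COLOR_BGR2GRAY)
m=s&(C[...,2]>.085)&(g>110);n,l,st,ce=cv2.connectedComponentsWithStats(m.astype(np.uint8))
for i in range(1,n):
    if st[i,4]>5:print("bright",st[i],ce[i],ray("top",*ce[i],.094))
cv2.imwrite("pics/crop.png",cv2.resize(p[190:310,210:350],None,fx=5,fy=5,interpolation=2))
for n,u,v,z in(("top",193,303,.111),("top",312,300,.012),("top",335,183,.02)):print(ray(n,u,v,z))
E
```

```text
lid 2308 ((0.5502605438232422, 0.12984955310821533), (0.12598355114459991, 0.14611850678920746), 28.943206787109375) 0.05544369253967655
pivot/arm 1764 [0.54619235 0.13275546 0.09035174] [0.54677791 0.13241191 0.09053029] [0.47679449 0.08372644 0.08305827] [0.59526225 0.19015787 0.09890747]
knobtop 139 [0.48544642 0.17595336 0.13580414] [0.48546784 0.17567227 0.13618541] [0.47373152 0.16430984 0.12837459] [0.49681748 0.18759201 0.14040676]
bright [276 244   8   8  53] [279.45283019 247.56603774] [0.54962973 0.12926045 0.094     ]
bright [249 273   5   6   7] [250.71428571 275.28571429] [0.49418205 0.18628712 0.094     ]
[0.44053448 0.29773328 0.111     ]
[0.43826561 0.0590874  0.012     ]
[0.68970878 0.01006424 0.02      ]
```

View pics/crop.png

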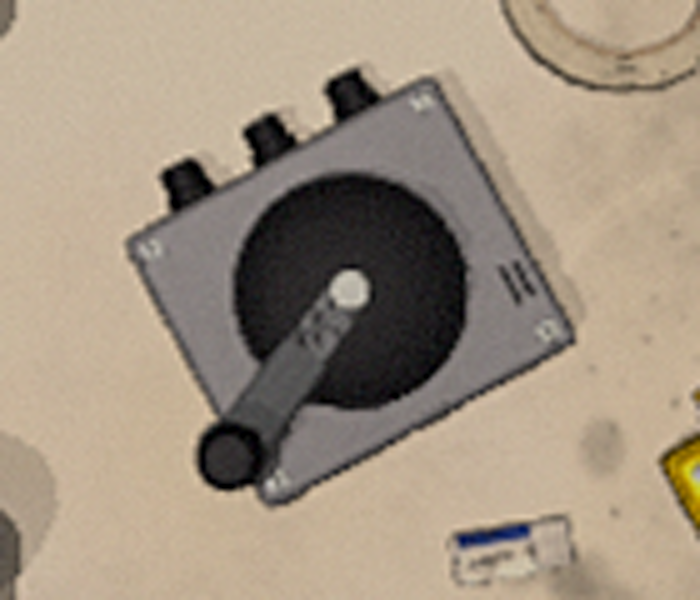

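Call:
play_rows(
  deltas=[
    [0.0245,0.053,0,0,0,-0.032],
    [0.0245,0.053,0,0,0,-0.032],
    [0.0245,0.053,0,0,0,-0.032],
    [0.0245,0.053,0,0,0,-0.032],
    [0.0245,0.053,0,0,0,-0.032],
    [0.0245,0.053,0,0,0,-0.032],
    [0.0245,0.053,0,0,0,-0.032],
    [0.0245,0.053,0,0,0,-0.032],
    [0.0245,0.053,0,0,0,-0.032],
    [0.0245,0.053,0,0,0,-0.032],
  ],
)

```text
clock: 1.1
tool_pos: [0.4502, -0.1995, 0.2456]
orientation: [180.0, 0.0, 144.3]
force: [1.0, -0.0, 0.7]
opening: 0.0875
gripper_force: 0.0
```

Call:
play_rows(
  deltas=[
    [0.0049,0.0521,0,0,0,0],
    [0.0049,0.0521,0,0,0,0],
    [0.0049,0.0521,0,0,0,0],
    [0.0049,0.0521,0,0,0,0],
    [0.0049,0.0521,0,0,0,0],
    [0.0049,0.0521,0,0,0,0],
    [0.0049,0.0521,0,0,0,0],
    [0.0049,0.0521,0,0,0,0],
    [0.0049,0.0521,0,0,0,0],
    [0,0,0,0,0,0],
  ],
)

```text
clock: 2.1
tool_pos: [0.4856, 0.1776, 0.245]
orientation: [-180.0, -0.0, 144.7]
force: [-0.1, -0.3, 0.5]
opening: 0.0876
gripper_force: 0.0
```

Call:
play_rows(
  deltas=[
    [0,-0.0015,-0.04,0,0,0],
    [0,0,-0.04,0,0,0],
    [0,0,-0.04,0,0,0],
    [0,0,-0.03,0,0,0],
    [0,0,-0.006,0,0,0],
    [0,0,0,0,0,0],
    [0,0,0,0,0,0],
  ],
)

```text
clock: 2.8
tool_pos: [0.486, 0.1728, 0.122]
orientation: [179.9, 0.0, 144.5]
force: [0.1, 1.0, 0.1]
opening: 0.0877
gripper_force: 0.0
```

```bash
python3 - <<'E'
from h import *
p,d=snapshot("scene");cv2.imwrite("pics/s1.png",cv2.resize(p[130:300,220:400],None,fx=3,fy=3,interpolation=2))
o=get_obs();print(o["tool_pos"],o["orientation"],o["force"],o["joint_pos"])
E
```

```text
[0.48604725 0.1729941  0.12217469] [1.79879373e+02 4.37612113e-02 1.44510694e+02] [ 0.52526646 -0.44604451 -1.41336805] [ 4.14277494e+01  1.23923846e+01 -2.87832058e+01  2.03931134e-02
 -4.86970095e+01 -1.66930453e+02]
```

View pics/s1.png

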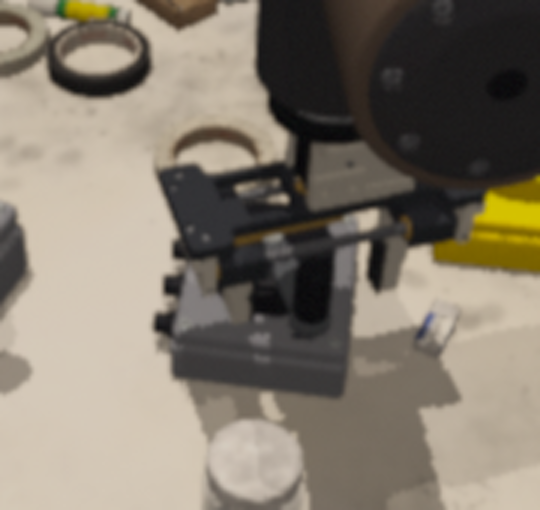

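The fingers stand either side of the knob (crop about (312,290)), with nothing else close to them. Grip it.

Call:
play_rows(
  deltas=[
    [0,0.003,-0.001,0,0,0],
    [0,0,0,0,0,0],
    [0,0,0,0,0,0],
    [0,0,0,0,0,0],
    [0,0,0,0,0,0],
    [0,0,0,0,0,0],
    [0,0,0,0,0,0],
  ],
  gripper=-1,
)

```text
clock: 3.55
tool_pos: [0.4852, 0.1749, 0.1199]
orientation: [-180.0, -0.0, 144.5]
force: [-0.0, -0.4, -0.4]
opening: 0.0372
gripper_force: 0.0
```

Call:
play_rows(
  deltas=[
    [0,0,0,0,0,0],
    [0,0,0,0,0,0],
    [0,0,0,0,0,0],
    [0,0,0,0,0,0],
  ],
)

```text
clock: 3.95
tool_pos: [0.4852, 0.1749, 0.1199]
orientation: [-180.0, -0.0, 144.5]
force: [-0.1, -0.5, -0.9]
opening: 0.0251
gripper_force: 30.0
```

Call:
play_rows(
  deltas=[
    [0,0,0.006,0,0,0],
    [0,0,0.006,0,0,0],
    [0,0,0.006,0,0,0],
    [0,0,0,0,0,0],
    [0,0,0,0,0,0],
  ],
)

```text
clock: 4.45
tool_pos: [0.4851, 0.1748, 0.1343]
orientation: [-180.0, -0.0, 144.5]
force: [1.2, -1.7, -8.1]
opening: 0.0252
gripper_force: 30.0
```

```bash
python3 - <<'E'
import numpy as np
px,py=.550,.1295;yaw=np.deg2rad(28.9);r=.0795
P=lambda a:np.array([px+r*np.cos(np.pi+yaw+a),py+r*np.sin(np.pi+yaw+a)])
a=-1.125
for b in(-.975,-.825,-.675,-.525,-.45,-.4,-.35,-.3,-.25,-.2,-.15,-.1,-.05,0,.05,.1,.15,.2,.25,.3,.45,.6,.75,.9,1.05,1.2):
    print(b,P(b).round(4),((P(b)-P(a))/.8).round(4),round((b-a)/np.pi,4));a=b
E
```

```text
-0.975 [0.4791 0.1655] [-0.0077 -0.0127] 0.0477
-0.825 [0.4746 0.1546] [-0.0057 -0.0137] 0.0477
-0.675 [0.4717 0.143 ] [-0.0036 -0.0144] 0.0477
-0.525 [0.4705 0.1311] [-0.0014 -0.0148] 0.0477
-0.45 [0.4706 0.1252] [ 0.0001 -0.0075] 0.0239
-0.4 [0.4709 0.1212] [ 0.0004 -0.005 ] 0.0159
-0.35 [0.4714 0.1173] [ 0.0006 -0.0049] 0.0159
-0.3 [0.4722 0.1134] [ 0.0009 -0.0049] 0.0159
-0.25 [0.4731 0.1095] [ 0.0011 -0.0048] 0.0159
-0.2 [0.4742 0.1057] [ 0.0014 -0.0048] 0.0159
-0.15 [0.4754 0.1019] [ 0.0016 -0.0047] 0.0159
-0.1 [0.4769 0.0982] [ 0.0018 -0.0046] 0.0159
-0.05 [0.4786 0.0946] [ 0.0021 -0.0045] 0.0159
0 [0.4804 0.0911] [ 0.0023 -0.0044] 0.0159
0.05 [0.4824 0.0876] [ 0.0025 -0.0043] 0.0159
0.1 [0.4846 0.0843] [ 0.0027 -0.0042] 0.0159
0.15 [0.4869 0.0811] [ 0.0029 -0.004 ] 0.0159
0.2 [0.4894 0.078 ] [ 0.0031 -0.0039] 0.0159
0.25 [0.4921 0.0751] [ 0.0033 -0.0037] 0.0159
0.3 [0.4949 0.0722] [ 0.0035 -0.0035] 0.0159
0.45 [0.504  0.0646] [ 0.0115 -0.0095] 0.0477
0.6 [0.5143 0.0585] [ 0.0128 -0.0077] 0.0477
0.75 [0.5253 0.0539] [ 0.0138 -0.0057] 0.0477
0.9 [0.5368 0.0511] [ 0.0145 -0.0036] 0.0477
1.05 [0.5487 0.05  ] [ 0.0148 -0.0014] 0.0477
1.2 [0.5606 0.0507] [0.0149 0.0009] 0.0477
```

Call:
play_rows(
  deltas=[
    [-0.0077,-0.0127,0,0,0,0.0477],
    [-0.0057,-0.0137,0,0,0,0.0477],
    [-0.0036,-0.0144,0,0,0,0.0477],
    [-0.0014,-0.0148,0,0,0,0.0477],
    [0.0001,-0.0075,0,0,0,0.0239],
    [0.001,-0.0089,0,0,0,0.0286],
    [0,0,0,0,0,0],
    [0,0,0,0,0,0],
  ],
)

```text
clock: 5.25
tool_pos: [0.4712, 0.1177, 0.1342]
orientation: [180.0, -0.0, -171.9]
force: [-0.7, 2.6, -7.1]
opening: 0.0252
gripper_force: 30.0
```

Call:
play_rows(
  deltas=[
    [0,0,-0.0025,0,0,0],
    [0,0,-0.0025,0,0,0],
    [0,0,0,0,0,0],
    [0,0,0,0,0,0],
  ],
)

```text
clock: 5.65
tool_pos: [0.4712, 0.1176, 0.1302]
orientation: [180.0, -0.0, -171.7]
force: [-2.4, 4.1, -5.8]
opening: 0.0254
gripper_force: 30.0
```

Call:
play_rows(
  deltas=[
    [0,0,0,0,0,0],
    [0,0,0,0,0,0],
    [0,0,0,0,0,0],
    [0,0,0,0,0,0],
  ],
  gripper=-0.25,
)

```text
clock: 6.05
tool_pos: [0.4718, 0.1173, 0.1308]
orientation: [180.0, 0.1, -171.7]
force: [0.2, 0.1, -0.5]
opening: 0.0328
gripper_force: 0.0
```

```bash
python3 - <<'E'
from h import *
p,d=snapshot("scene");cv2.imwrite("pics/s2.png",cv2.resize(p[150:280,240:380],None,fx=4,fy=4,interpolation=2))
E
```

```text
(no output)
```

View pics/s2.png

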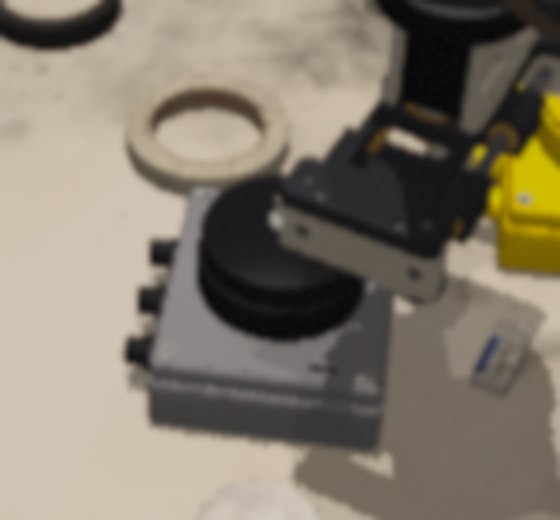

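The knob is hidden behind the fingers; the boss (280,260) and single rib (320,368) are clear. Now slide by feel, watching the force.

Call:
play_rows(
  deltas=[
    [0.0006,-0.0049,0,0,0,0.0159],
    [0.0009,-0.0049,0,0,0,0.0159],
    [0,0,0,0,0,0],
  ],
)

```text
clock: 6.4
tool_pos: [0.4728, 0.1093, 0.1305]
orientation: [180.0, 0.0, -166.0]
force: [-0.9, -0.6, 0.2]
opening: 0.0328
gripper_force: 0.0
```

Call:
play_rows(
  deltas=[
    [0.0011,-0.0048,0,0,0,0.0159],
    [0,0,0,0,0,0],
  ],
)

```text
clock: 6.6
tool_pos: [0.4736, 0.1055, 0.1304]
orientation: [-180.0, 0.0, -163.2]
force: [0.5, -0.2, -0.6]
opening: 0.0329
gripper_force: 0.0
```

Call:
play_rows(
  deltas=[
    [0.0014,-0.0048,0,0,0,0.0159],
    [0,0,0,0,0,0],
  ],
)

```text
clock: 6.8
tool_pos: [0.4746, 0.1017, 0.1304]
orientation: [-180.0, -0.0, -160.3]
force: [-0.1, 0.4, -0.3]
opening: 0.033
gripper_force: 0.0
```

Call:
play_rows(
  deltas=[
    [0.0016,-0.0047,0,0,0,0.0159],
  ],
)

```text
clock: 6.9
tool_pos: [0.4759, 0.0985, 0.1304]
orientation: [180.0, 0.0, -157.5]
force: [0.9, 1.9, -0.9]
opening: 0.0329
gripper_force: 1.3
```

Call:
play_rows(
  deltas=[
    [0.0018,-0.0046,0,0,0,0.0159],
  ],
)

```text
clock: 7.0
tool_pos: [0.4775, 0.0949, 0.1304]
orientation: [180.0, 0.0, -154.6]
force: [0.8, 3.1, -1.4]
opening: 0.0326
gripper_force: 1.3
```

Call:
play_rows(
  deltas=[
    [0.0021,-0.0045,0,0,0,0.0159],
  ],
)

```text
clock: 7.1
tool_pos: [0.4793, 0.0913, 0.1304]
orientation: [180.0, 0.1, -151.7]
force: [0.3, 3.7, -0.7]
opening: 0.0328
gripper_force: 1.2
```

Call:
play_rows(
  deltas=[
    [0.0023,-0.0044,0,0,0,0.0159],
  ],
)

```text
clock: 7.2
tool_pos: [0.481, 0.0876, 0.1304]
orientation: [180.0, 0.0, -148.9]
force: [-1.3, 1.4, -0.5]
opening: 0.0328
gripper_force: 0.7
```

Call:
play_rows(
  deltas=[
    [0.0025,-0.0043,0,0,0,0.0159],
  ],
)

```text
clock: 7.3
tool_pos: [0.4828, 0.0839, 0.1303]
orientation: [180.0, -0.0, -146.0]
force: [-0.4, 0.4, 0.0]
opening: 0.0327
gripper_force: 0.0
```

Call:
play_rows(
  deltas=[
    [0.0014,-0.0021,0,0,0,0.008],
  ],
)

```text
clock: 7.4
tool_pos: [0.4839, 0.0819, 0.1303]
orientation: [-180.0, -0.0, -144.6]
force: [0.7, 0.1, -0.7]
opening: 0.033
gripper_force: 0.0
```

Call:
play_rows(
  deltas=[
    [0.0014,-0.0021,0,0,0,0.008],
  ],
)

```text
clock: 7.5
tool_pos: [0.485, 0.0803, 0.1303]
orientation: [-180.0, -0.0, -143.1]
force: [-0.3, -0.7, -1.0]
opening: 0.0331
gripper_force: 0.0
```

Call:
play_rows(
  deltas=[
    [0.0014,-0.0021,0,0,0,0.008],
  ],
)

```text
clock: 7.6
tool_pos: [0.4863, 0.0788, 0.1304]
orientation: [180.0, 0.0, -141.6]
force: [-0.2, 0.2, 0.4]
opening: 0.0328
gripper_force: 0.4
```

Call:
play_rows(
  deltas=[
    [0.0014,-0.002,0,0,0,0.008],
  ],
)

```text
clock: 7.7
tool_pos: [0.4874, 0.0772, 0.1304]
orientation: [180.0, 0.0, -140.1]
force: [-0.6, 1.1, 0.6]
opening: 0.0328
gripper_force: 0.4
```

Call:
play_rows(
  deltas=[
    [0.0015,-0.002,0,0,0,0.008],
  ],
)

```text
clock: 7.8
tool_pos: [0.4887, 0.0756, 0.1304]
orientation: [-180.0, 0.0, -138.7]
force: [-0.2, 1.4, 0.2]
opening: 0.0329
gripper_force: 0.4
```

Call:
play_rows(
  deltas=[
    [0.0016,-0.0019,0,0,0,0.008],
  ],
)

```text
clock: 7.9
tool_pos: [0.4899, 0.0742, 0.1304]
orientation: [180.0, 0.0, -137.2]
force: [-1.6, 3.8, 0.0]
opening: 0.0331
gripper_force: 2.1
```

Call:
play_rows(
  deltas=[
    [0.0016,-0.0019,0,0,0,0.008],
  ],
)

```text
clock: 8.0
tool_pos: [0.4909, 0.0732, 0.1303]
orientation: [179.9, 0.0, -135.8]
force: [-5.9, 11.1, 2.5]
opening: 0.0328
gripper_force: 6.0
```

Call:
play_rows(
  deltas=[
    [0.0017,-0.0018,0,0,0,0.008],
  ],
)

```text
clock: 8.1
tool_pos: [0.4918, 0.0726, 0.1302]
orientation: [179.8, 0.1, -134.4]
force: [-10.9, 17.7, 6.1]
opening: 0.0329
gripper_force: 10.4
```

Force jumped to 20 N: it has dropped in and stopped. Ease back, rise and check.

Call:
play_rows(
  deltas=[
    [-0.003,0.0035,0,0,0,-0.015],
    [-0.003,0.0035,0,0,0,-0.015],
    [0,0,0,0,0,0],
    [0,0,0.03,0,0,0],
    [0,0,0.05,0,0,0],
    [-0.05,0,0.05,0,0,0],
    [-0.05,0,0,0,0,0],
    [-0.05,0,0,0,0,0],
    [0,0,0,0,0,0],
  ],
  gripper=0,
)

```text
clock: 9.0
tool_pos: [0.3689, 0.0756, 0.2301]
orientation: [179.9, 0.1, -139.7]
force: [-0.1, -0.8, 0.4]
opening: 0.0438
gripper_force: 0.0
```

```bash
cat > look.py <<'E'
from h import *
p,d=snapshot("top");C=cloud("top",d);v,u=np.indices(d.shape)
R=np.hypot(C[...,0]-.55,C[...,1]-.1295)
m=(R<.1)&(R>.05)&(C[...,2]>.12)&(C[...,2]<.17)&(d>0)
k=np.median(C[m],0);print(m.sum(),k,"r",np.hypot(*(k[:2]-[.55,.1295])),"ang",(np.arctan2(k[1]-.1295,k[0]-.55)%(2*np.pi))-np.pi-np.deg2rad(28.9))
a=(R<.046)&(C[...,2]>.08)&(C[...,2]<.15);print("boss z",np.percentile(C[a][:,2],[5,50,95]), get_obs()["clock"])
E
python3 look.py
```

```text
142 [0.48982331 0.0782401  0.13634795] r 0.07904942462996725 ang 0.20115141876088294
boss z [0.08541342 0.09041599 0.09445059] 9.05
```

Knob top is at 0.136 m (same as at the start), angle 0.20 rad: locked down in the notch. Wait, then regrasp.

Call:
play_rows(
  deltas=[
    [0,0,0,0,0,0],
    [0,0,0,0,0,0],
    [0,0,0,0,0,0],
    [0,0,0,0,0,0],
    [0,0,0,0,0,0],
    [0,0,0,0,0,0],
    [0.05,0.001,0,0,0,0],
    [0.05,0.001,0,0,0,0],
    [0.051,0.001,0,0,0,0],
    [0,0,0,0,0,0],
  ],
  gripper=0.6,
)

```text
clock: 10.05
tool_pos: [0.497, 0.0793, 0.2284]
orientation: [-180.0, -0.1, -139.9]
force: [-0.6, -0.7, -0.3]
opening: 0.0704
gripper_force: 0.0
```

Call:
play_rows(
  deltas=[
    [0,0,0,0,0,0],
    [0,0,0,0,0,0],
    [0,0,0,0,0,0],
  ],
)

```text
clock: 10.35
tool_pos: [0.4924, 0.0791, 0.2301]
orientation: [-180.0, 0.0, -139.8]
force: [0.4, -0.3, -0.1]
opening: 0.07
gripper_force: 0.0
```

Descend to z 0.120 (−110 mm) with a small x, y correction.

Call:
play_rows(
  deltas=[
    [-0.003,-0.001,-0.045,0,0,0],
    [0,0,-0.045,0,0,0],
    [0,0,-0.04,0,0,0],
    [0,0,-0.008,0,0,0],
    [0,0,0,0,0,0],
    [0,0,0,0,0,0],
    [0,0,0,0,0,0],
  ],
)

```text
clock: 11.05
tool_pos: [0.4917, 0.0789, 0.1211]
orientation: [-180.0, 0.2, -139.8]
force: [-0.4, 0.5, 0.4]
opening: 0.0701
gripper_force: 0.0
```

Call:
play_rows(
  deltas=[
    [0,0,0,0,0,0],
    [0,0,0,0,0,0],
    [0,0,0,0,0,0],
    [0,0,0,0,0,0],
    [0,0,0,0,0,0],
    [0,0,0,0,0,0],
    [0,0,0,0,0,0],
    [0,0,0,0,0,0],
    [0,0,0,0,0,0],
  ],
  gripper=-1,
)

```text
clock: 11.95
tool_pos: [0.4903, 0.0785, 0.1192]
orientation: [180.0, -0.0, -139.8]
force: [-4.1, 2.6, 2.4]
opening: 0.0254
gripper_force: 30.0
```

Call:
play_rows(
  deltas=[
    [0,0,0.006,0,0,0],
    [0,0,0.006,0,0,0],
    [0,0,0.006,0,0,0],
    [0,0,0,0,0,0],
    [0,0,0,0,0,0],
  ],
)

```text
clock: 12.45
tool_pos: [0.4905, 0.0782, 0.1337]
orientation: [180.0, -0.0, -139.8]
force: [-0.1, 1.1, -7.7]
opening: 0.0257
gripper_force: 30.0
```

Call:
play_rows(
  deltas=[
    [0.0068,-0.0074,0,0,0,0.0318],
    [0.0115,-0.0095,0,0,0,0.0477],
    [0.0128,-0.0077,0,0,0,0.0477],
    [0,0,0,0,0,0],
  ],
)

```text
clock: 12.85
tool_pos: [0.5164, 0.0588, 0.1334]
orientation: [180.0, 0.0, -116.7]
force: [-1.7, 8.2, -8.2]
opening: 0.0252
gripper_force: 30.0
```

Call:
play_rows(
  deltas=[
    [0.0138,-0.0045,0,0,0,0.0477],
    [0.0145,-0.0026,0,0,0,0.0477],
    [0.0148,-0.0014,0,0,0,0.0477],
    [0.012,0.001,0,0,0,0.04],
    [0,0,0,0,0,0],
  ],
)

```text
clock: 13.35
tool_pos: [0.5585, 0.0527, 0.1323]
orientation: [179.8, 0.0, -83.9]
force: [-3.6, 5.1, -8.2]
opening: 0.0253
gripper_force: 30.0
```

Call:
play_rows(
  deltas=[
    [0.002,0,0,0,0,0],
    [0,0,-0.006,0,0,0],
    [0,0,-0.006,0,0,0],
    [0,0,-0.005,0,0,0],
    [0,0,0,0,0,0],
    [0,0,0,0,0,0],
  ],
)

```text
clock: 13.95
tool_pos: [0.5586, 0.0526, 0.1193]
orientation: [179.7, -0.0, -84.1]
force: [-7.1, 6.1, -3.6]
opening: 0.0251
gripper_force: 30.0
```

Call:
play_rows(
  deltas=[
    [0,0,0,0,0,0],
    [0,0,0,0,0,0],
    [0,0,0,0,0,0],
    [0,0,0,0,0,0],
    [0,0,0,0,0,0],
    [0,0,0,0,0,0],
  ],
  gripper=0.2,
)

```text
clock: 14.55
tool_pos: [0.5614, 0.0526, 0.1203]
orientation: [-180.0, -0.0, -84.0]
force: [0.9, 0.3, -0.1]
opening: 0.0525
gripper_force: 0.0
```

Call:
play_rows(
  deltas=[
    [0,0,0.03,0,0,0],
    [0,0,0.05,0,0,0],
    [0,0,0.05,0,0,0],
    [-0.06,0,0,0,0,0],
    [-0.06,0,0,0,0,0],
    [-0.06,0,0,0,0,0],
    [-0.06,0,0,0,0,0],
    [0,0,0,0,0,0],
    [0,0,0,0,0,0],
  ],
)

```text
clock: 15.45
tool_pos: [0.3689, 0.0529, 0.2251]
orientation: [-179.8, 0.1, -83.9]
force: [0.5, 0.1, -0.3]
opening: 0.0528
gripper_force: 0.0
```

```bash
python3 look.py; python3 - <<'E'
from h import *
p,d=snapshot("top");cv2.imwrite("pics/end.png",p)
E
```

```text
135 [0.56051178 0.05144247 0.13640511] r 0.07876214548368402 ang 1.2002579565831784
boss z [0.08564966 0.09022778 0.09434285] 15.5
```

View pics/end.png

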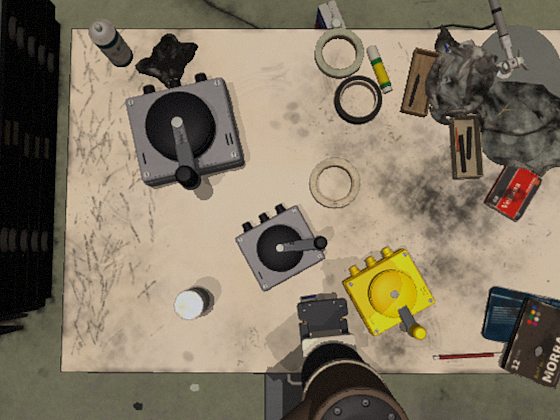

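The lever knob (320,242) is over the two ribs at 1.20 rad. Its top is at 0.136 m, so it is fully down. The jar (193,303) and tape (335,183) have not moved. The gripper (323,315) is clear of the switch and hides the eraser, which it never went near.

```bash
python3 -c "
from plant import *
print(close_job())"
```

```text
the job is handed in; nothing more can be done
None
```

The job is handed in, with no verdict returned: the lever sat locked in its centre-off notch (about 0.2 rad) for roughly 4 s, and is now locked down and let go at the two-rib end stop (1.20 rad); the jar and tape roll are where they were, and the eraser was hidden by the gripper in the last picture, though the arm never went near it.

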